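# Hang the LED side light on the photo stand by its slotted strap

### The job

Hang the LED side light on the lamp stand for photographing the finds: lift it by its orange grip, slide the open slot of its metal strap sideways over the stud on the stand's arm, between the brass head and the washer, until the stud is at the closed end of the slot, then let it down so that the stud sits fully up in the notch, and let go with the light hanging upright. The stud can be clamped anywhere in its 60 mm setting slot, so feel for it and ease the strap on gently without forcing or dropping it, and leave the finds and everything else on the table alone.

Things in the scene. Friction and masses are not known exactly. Their poses are not given: they have to be found in the camera images.
- side_light: LED light, 0.3 to 0.6 kg, standing on the table. Origin: centre of its underside, z up. Black lamp body 150 (x) x 34 (y) x 90 (z) mm, white diffuser on its -y face. From its top rises a flat aluminium strap plate, 5 mm thick (y -2.5 to 2.5), 56 mm wide (x -28 to 28), up to z = 146, with an L-shaped slot through it and an orange grip on top.
- light_grip (a point): on the light at z = 166 mm: where to take hold, in the orange grip block of 28 (x) x 16 (y) x 30 (z) mm that reaches from z = 146 to 176 of the light. Axes as the light's.
- slot_mouth (a point): on the light at x = 28, y = 0, z = 116.5 mm: middle of the slot's mouth, open at the strap's +x edge. From here the slot's level channel, 13 mm high (z 110 to 123), runs towards -x to its closed end at x = -5.5. Axes as the light's.
- slot_notch (a point): on the light at x = 0, y = 0, z = 127 mm: where the stud's centre sits when hung. At the closed end of the channel a notch 11 mm wide (x -5.5 to 5.5) goes 8 mm further up from the channel, to z = 131; the stud bears under its roof. Axes as the light's.
- lamp_stand: table-top lamp stand, fixed. Origin: on the table below stud_mid, z up. Arm: 25 mm square tube along x at height 250 mm (z 237 to 263, y 8 to 33) from its free end, a black cap at x = -48, to the post (22 mm dia., 417 mm high) at x = 200, y = 20 on a foot 160 mm dia., 34 mm high. The headed stud stands out of the arm's -y face, its black knob out of the +y face.
- stud_mid (a point): on the stand, 250 mm up, x along the arm to the post: middle of the stud's setting range. The stud, an 8 mm pin along y at this height, is clamped (rigidly) within 25 mm of it either way along x: not measured, see or feel. Gap for the strap: y -5 (brass head, 18 mm dia.) to +5 (washer, 20 mm). The strap goes on moving +x, mouth first, x axes parallel. The stud may bear at most about 18 N.
- find: brown rounded excavated find, 96 mm dia., 88 mm high, standing on a white sheet; fragile, leave alone. Origin: centre of underside
- vial: small sample jar, 32 mm dia., 55 mm high; bystander. Origin: centre of underside
- scale_bar: black and white photo scale, 100 x 22 x 5 mm; bystander. Origin: centre of underside
- jug: white round plastic bottle with blue cap, 88 mm dia., 200 mm high; bystander. Origin: centre of underside
- solvent_bottle: slimmer white bottle with blue cap, 68 mm dia., 220 mm high; bystander. Origin: centre of underside
- brush: brush lying on the table, about 200 mm long; bystander
- camera_pouch: black camera pouch 75 x 115 x 45 mm lying on a red notebook; bystander. Origin: centre of underside
- caliper: steel caliper lying on the table, 190 mm long; bystander. Origin: underside of its beam
Not all that is in view belongs to the job. What is shaped like the side_light but blue, purple or red is not meant.

How it is judged (in metres and radians):
On the way:
1. the strap is held level with the stud and in line with the gap between head and washer, its slot brought to the stud's setting range (x of side_light in the frame of stud_mid between -0.035 and 0.035 m and y of side_light in the frame of stud_mid between -0.006 and 0.006 m and z of side_light in the frame of stud_mid between -0.1215 and -0.111 m), for 0.1 s.
At the end, for the whole second after the job is handed in: The light hangs released and still from the stud: underside 123.5 to 130 mm below stud_mid (stud up in the notch), within 6 mm of it across and 30 mm along the arm, upright within 0.12 rad, slower than 0.03 m/s and 0.3 rad/s, its weight (over 1.5 N) on the stand (x of side_light in the frame of stud_mid between -0.03 and 0.03 m and y of side_light in the frame of stud_mid between -0.006 and 0.006 m and z of side_light in the frame of stud_mid between -0.13 and -0.1235 m and angle between side_light's own z axis and vertical below 0.12 rad and contact force between side_light and lamp_stand above 1.5 N and linear speed of side_light below 0.03 m/s and angular speed of side_light below 0.3 rad/s); the robot touches nothing.
It fails at once if the light is forced or dropped against the stand (over 18 N) (contact force between side_light and lamp_stand above 18 N).
It fails at once if the robot leans on the lamp stand (over 10 N) (contact force between any of the fingers, the arm and lamp_stand above 10 N).
It fails at once if the find or another bystander is pushed away (over 15 mm) (distance of any of find, vial, scale_bar, jug, solvent_bottle, brush, camera_pouch, caliper from where it was at the start of the episode above 0.015 m).
It also fails if it takes over 58 s, if anything falls off the work surface, if the arm or the gripper's body presses on something with over 40 N, if the wrist force passes 120 N, or if a joint passes its speed limit or range.

### The arm

A 6-joint arm with a two-finger parallel gripper is mounted at the origin on the work surface. World frame = base frame: x ahead of the robot, y to its left, z up, the work surface at z = 0. Lengths are in m, angles in degrees, forces in N, time in s.
With the tool pointing down it reaches from about 0.3 to 0.75 m from the base axis. Payload 8.5 kg.
Tool frame: the origin (TCP) lies on the centre line of the jaws, within the pads' length; the fingertips stand tips_ahead ahead of it and the grasp point (between the pads) lies 3 mm ahead of it (tips_ahead is the distance from the TCP to the fingertips, in m); z points along the fingers, y is the line along which they close (so a half turn about z gives the same grasp; the last joint's range is limited). The gripper opens to 85 mm and grips with 20 to 120 N. Pads are 22 mm wide; open, the fingers measure 114 mm over their backs; the gripper's body (76 mm by 85 mm) begins 54 mm behind the grasp point. The pads swing forward as they close: fully open they stand 13 mm farther back than shut.
Start: joints at [60.544, 21.807, 74.336, -0, 83.858, -12.336], TCP at [0.162, 0.526, 0.253] pointing down, gripper open.
Joint ranges: [-178.18, 178.18], [-50.72, 133.34], [12.68, 142.11], [-81.47, 261.47], [9.98, 163.14], [-165.26, 165.26]. Speed limits (degrees/s): [136.94, 136.94, 180, 180, 180, 180].

### API

Orientations are given as a 3x3 rotation matrix whose columns are the frame's x, y, z axes.
In Python, from rig import observe, get_image, close_job, tips_ahead gives the robot as it stands.
- The arm moves only by the shell command python3 -m creep 'ROWS' [FORCE]. ROWS is a JSON object whose key "rows" holds a list of rows, 1 to 10 of them, each of 5 numbers: dx, dy, dz in m, then a turn about the tool's z in degrees, then the finger opening in m; each row shifts and turns the commanded pose from where the row before left it, along the tool's axes as they then stand; what a row does not reach is not made up. A row lasts 1/10 s, in which the tool goes at most 0.05 m and 8.59 degrees, less where a joint would pass 70% of its speed; a pose out of reach is approached as far as the arm can. The fingers move at their own pace and stop on an object; FORCE is the grip in N (left out, the last holds). Time passes only in rows, so rows that do not move let the fingers close. It prints the time, the measured TCP pose, the force, the opening and the grip force at its end. Input that does not fit is refused with a message, and nothing moves.
- observe(): the state, without advancing time (a new reading comes with each control period).
- get_image(name): name is "scene" or "top"; returns a dict with "pixels" (420x560x3 uint8, red, green, blue), "depth" (420x560 float32, m along the optical axis (not along the pixel's ray), 0 where there is no reading), "K" (3x3 intrinsics, pixels), "distortion" ([k1, k2, p1, p2, k3] as OpenCV has them; the pictures are not rectified), "extrinsics" (4x4, takes a point from world to camera coordinates). Camera axes: x right, y down, z forward; pixel columns grow to the right and rows downward; lengths in m; the calibration is good to about 2 mm. A picture is of the moment at which its call begins.
- close_job(): hands the job in; it is judged then, once.
The state is a dict: "time_s": time; "q": joint angles; "qvel": joint speeds; "joint_efforts": joint torques, N m; "position": TCP position; "tool_rot": TCP orientation; "ft_force": force on the tool from outside, world axes, zero at the start; "wrist_torque": the same for the moment, N m; "grip_width": finger opening in m; "gripper_force": force on a finger pad.
Only numpy, scipy, OpenCV 4.12 (cv2) and the standard library are available. Lean on these libraries where they do the work, as an engineer would, in place of code of your own. Each camera call takes 0.05 s, during which the arm holds its last target. There are 200 camera calls.

## Working session

There is one attempt and no reset: what is moved stays moved. The work goes in short steps, Python scripts to look and compute and a shell command to move; the robot and the scene stay as the last step left them, time stands still between calls to the robot, and variables do not carry over. Pictures are saved under pics/ and viewed, at most 10 in all, crops included, and the job is handed in when it is done.

```bash
mkdir -p pics; ls
python3 - <<'E'
from rig import *
import cv2,numpy as np
s=observe();print(s,tips_ahead)
for n in("scene","top"):
    i=get_image(n);cv2.imwrite(f"pics/{n}0.png",i["pixels"][:,:,::-1]);np.savez(f"{n}0.npz",**i);print(i["K"],i["distortion"],i["extrinsics"])
E
```

```text
pics
{'time_s': 0.0, 'q': array([ 6.05439978e+01,  2.18429103e+01,  7.43864861e+01, -1.38231117e-03,
        8.38581764e+01, -1.23344898e+01]), 'qvel': array([ 0.03751464,  0.03654714,  0.04563887,  0.01918126, -0.04227481,
        0.01129164]), 'joint_efforts': array([-1.75468638e-03, -4.48465061e+01, -2.31279802e+01, -2.93639732e-04,
        4.72647487e-03,  1.75727985e-05]), 'position': array([0.16177964, 0.52538619, 0.25268356]), 'tool_rot': array([[-9.55683201e-01,  2.94396138e-01, -7.30728435e-04],
       [ 2.94396888e-01,  9.55682306e-01, -1.34265457e-03],
       [ 3.03071916e-04, -1.49827659e-03, -9.99998832e-01]]), 'ft_force': array([-0.85177296,  0.6740975 , -0.26973235]), 'wrist_torque': array([ 0.04254377, -0.04252884,  0.04987576]), 'gripper_force': 0.0, 'grip_width': 0.08561752519779507} 0.022
[[489.23444237   0.         281.31317325]
 [  0.         489.23444237 207.20874067]
 [  0.           0.           1.        ]] [0.02162894 0.         0.         0.         0.        ] [[ 0.63351353  0.77372789  0.00240223 -0.33520107]
 [ 0.41875238 -0.34025237 -0.84194701 -0.11297929]
 [-0.65062052  0.53439076 -0.53955487  2.19862878]
 [ 0.          0.          0.          1.        ]]
[[519.59382368   0.         278.21365624]
 [  0.         519.59382368 212.21514146]
 [  0.           0.           1.        ]] [0.02257708 0.         0.         0.         0.        ] [[ 0.00527941 -0.99998146  0.00303397 -0.04656675]
 [-0.98875325 -0.00567356 -0.14944838  0.56963683]
 [ 0.14946282 -0.00221085 -0.98876487  1.70722232]
 [ 0.          0.          0.          1.        ]]
```

View pics/scene0.png

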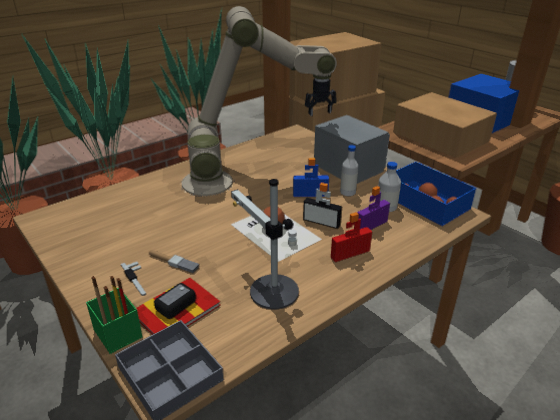

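View pics/top0.png

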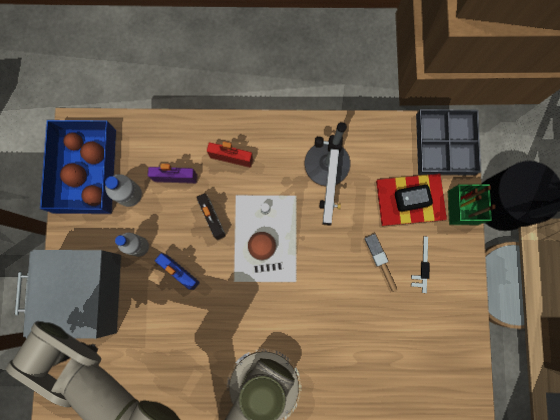

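The scene picture shows the black light at about (322,212) and the stand's post at (275,240). In the top picture the light is at (210,215), its orange grip is at about (207,203), and the arm runs from (327,222) to (340,125). Next I'll measure both from the depth.

```bash
cat > h.py <<'E'
import numpy as np,cv2
def cloud(i):
    v,u=np.mgrid[:420,:560]; p=np.stack([u,v],-1).reshape(-1,1,2).astype(float)
    n=cv2.undistortPoints(p,i["K"],i["distortion"])[:,0]
    d=i["depth"].reshape(-1,1); c=np.hstack([n*d,d]); E=i["extrinsics"]
    w=(c-E[:3,3])@E[:3,:3]; w[d[:,0]==0]=np.nan
    return w.reshape(420,560,3)
def proj(P,i):
    E=i["extrinsics"]; return cv2.projectPoints(np.atleast_2d(P).astype(float),cv2.Rodrigues(E[:3,:3])[0],E[:3,3],i["K"],i["distortion"])[0][:,0]
E
python3 - <<'E'
from h import *
t=dict(np.load("top0.npz"));s=dict(np.load("scene0.npz"))
W=cloud(t)
def rect(P,l):
    c,sz,a=cv2.minAreaRect(P[:,:2].astype(np.float32)*1000);print(l,len(P),np.round(c,1),np.round(sz,1),round(a,1),"z",np.round(np.percentile(P[:,2],[5,50,95]),4))
R=W[185:245,190:230].reshape(-1,3)
rect(R[(R[:,2]>.075)&(R[:,2]<.105)],"body")
rect(R[(R[:,2]>.13)&(R[:,2]<.19)],"strap/grip")
hsv=cv2.cvtColor(t["pixels"],cv2.COLOR_RGB2HSV)[185:245,190:230].reshape(-1,3)
rect(R[(hsv[:,0]<20)&(hsv[:,1]>170)&(hsv[:,2]>120)&(R[:,2]>.14)],"grip")
A=W[110:235,300:360].reshape(-1,3)
rect(A[(A[:,2]>.25)&(A[:,2]<.275)],"arm")
rect(A[(A[:,2]>.39)],"post")
rect(A[(A[:,2]>.024)&(A[:,2]<.045)],"foot")
rect(A[(A[:,2]>.225)&(A[:,2]<.28)],"armall")
Ws=cloud(s);B=Ws[185:240,225:300].reshape(-1,3);rect(B[(B[:,2]>.225)&(B[:,2]<.275)],"arm scene")
C=Ws[170:235,295:350].reshape(-1,3);rect(C[(C[:,2]>.13)&(C[:,2]<.19)],"grip scene")
a=np.hstack([cv2.resize(t["pixels"][105:235,290:365],None,fx=4.4,fy=4.4,interpolation=2),cv2.resize(s["pixels"][170:300,220:350],None,fx=4.4,fy=4.4,interpolation=2)])[:600,:,::-1]
a=a[:,:800] if a.shape[1]>800 else a
cv2.imwrite("pics/c1.png",a)
E
```

```text
body 420 [551.9 181.5] [148.9  36.8] 25.2 z [0.0812 0.0893 0.0972]
strap/grip 69 [551.8 180.6] [53.5 15.6] 25.1 z [0.1414 0.1727 0.182 ]
grip 41 [551.8 181.2] [25.2 14.2] 28.0 z [0.1696 0.1773 0.1834]
arm 942 [ 636.9 -188.2] [ 81.  269.3] 87.9 z [0.2538 0.2622 0.2713]
post 88 [ 747.7 -212.8] [25.5 24.2] 50.3 z [0.3938 0.4152 0.4201]
foot 97 [ 745.9 -213. ] [112.9  75.6] 83.6 z [0.0244 0.0299 0.0389]
armall 1003 [ 636.9 -188.2] [ 81.  269.3] 87.9 z [0.2508 0.2621 0.2724]
arm scene 890 [ 641.8 -189.4] [ 84.8 278. ] 87.4 z [0.2371 0.2582 0.2702]
grip scene 124 [655.2 150.8] [ 45.1 255.5] 72.8 z [0.133  0.1467 0.1744]
```

View pics/c1.png

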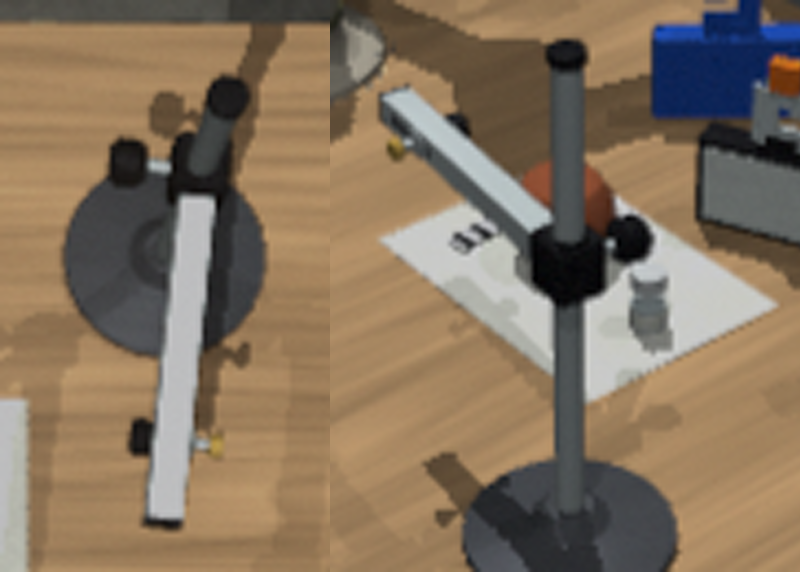

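The crop shows the brass head at about (217,443) in the left half and (397,149) in the right, which are full-picture pixels top (339.3,205.7) and scene (235.2,203.9). The stud is on the arm's world -y side and the diffuser faces world -y. Next I'll fit the arm line and triangulate the head.

Run:
```python
from h import *
t=dict(np.load("top0.npz"));s=dict(np.load("scene0.npz"))
W=cloud(t)
def ray(uv,i):
    n=cv2.undistortPoints(np.array([[uv]],float),i["K"],i["distortion"])[0,0];R=i["extrinsics"][:3,:3];T=i["extrinsics"][:3,3]
    return -R.T@T, R.T@np.r_[n,1]
def atz(uv,i,z):
    c,d=ray(uv,i);return c+d*(z-c[2])/d[2]
def brass(i,r):
    h=cv2.cvtColor(i["pixels"],cv2.COLOR_RGB2HSV).astype(int);m=np.zeros((420,560),bool);a,b,c,d=r
    x=h[a:b,c:d];m[a:b,c:d]=(x[...,0]>17)&(x[...,0]<32)&(x[...,1]>140)&(x[...,2]>90)
    v,u=np.nonzero(m);print("brass",len(u),u.mean(),v.mean(),u.min(),u.max(),v.min(),v.max());return u.mean(),v.mean()
bt=brass(t,(198,213,334,345));bs=brass(s,(196,212,228,243))
(c1,d1),(c2,d2)=ray(bt,t),ray(bs,s)
k=np.linalg.lstsq(np.c_[d1,-d2],c2-c1,rcond=None)[0];p,q=c1+k[0]*d1,c2+k[1]*d2
print("head tri",p,q,"gap",p-q,"atz250",atz(bt,t,.252))
# arm top surface edges, subpixel per row
g=t["pixels"].astype(float).mean(2);pts=[]
for v in range(155,218):
    row=g[v,318:350]; u0=np.argmax(row>150)
    m=np.nonzero(row>130)[0]; m=m[(m+318>320)]
    if len(m)<4: continue
    pts.append((v,m.min()+318,m.max()+318))
pts=np.array(pts)
L=np.array([atz((a-.5,v),t,.2625)for v,a,b in pts]);Rr=np.array([atz((b+.5,v),t,.2625)for v,a,b in pts])
C=(L+Rr)/2;w=np.median((L-Rr)[:,1]);ok=abs((L-Rr)[:,1]-w)<.005
f=np.polyfit(C[ok,0],C[ok,1],1);print("width",w,ok.sum(),"slope",f,"yaw",np.degrees(np.arctan(f[0])),"res",np.std(C[ok,1]-np.polyval(f,C[ok,0])))
for z in(.2625,):
  for v in range(212,228): print(v,g[v,322:334].astype(int),W[v,328])
A=W[110:160,325:360].reshape(-1,3);A=A[A[:,2]>.4];print("post",np.median(A,0))
yaw=np.arctan(f[0]);ex=np.array([np.cos(yaw),np.sin(yaw)]);ey=np.array([-ex[1],ex[0]])
o=np.array([.6,np.polyval(f,.6)])-20.5e-3*ey
for P,n in((p,"headtop"),(q,"headsc"),(np.array([.7477,-.2128]),"post")):
    r=P[:2]-o;print(n,"along",r@ex,"across",r@ey)
print("o",o)
```

```text
brass 10 338.5 206.0 338 339 204 208
brass 7 234.57142857142858 202.85714285714286 233 236 202 204
head tri [ 0.5583044  -0.22197102  0.24982245] [ 0.55914737 -0.22068843  0.24980721] gap [-8.42969167e-04 -1.28258727e-03  1.52418582e-05] atz250 [ 0.55794708 -0.2217103   0.252     ]
width 0.023880077976676878 39 slope [-0.10568678 -0.13302841] yaw -6.0330105185476945 res 0.0007823882378824393
212 [121 104 135 190 190 190 188 190 190 186 167 129] [ 0.53878504 -0.18976552  0.25843362]
213 [116 107 150 190 189 190 189 190 190 181 151 129] [ 0.53499742 -0.18920679  0.2637976 ]
214 [118 115 165 190 190 189 189 190 189 179 139 133] [ 0.53245458 -0.18946546  0.26091669]
215 [117 124 186 189 189 190 190 189 189 175 124 137] [ 0.52963731 -0.18954456  0.25984671]
216 [116 117 188 190 190 190 190 189 190 174 122 139] [ 0.5253545  -0.18861882  0.26891758]
217 [115 110 190 189 190 189 189 190 190 176 130 139] [ 0.52342233 -0.18930371  0.26173332]
218 [114 120 189 190 189 190 189 189 189 174 121 137] [ 0.52047929 -0.18929363  0.26156295]
219 [122 124 189 190 190 190 190 190 190 173 121 137] [ 0.517
[... 323 characters left out ...]
  35  38  34  48  52  56  98 134 136] [ 0.50520995 -0.18881085  0.2650783 ]
224 [ 84  66  53  51  48  31  22  28  42  91 135 135] [ 0.5034041  -0.18966423  0.25618077]
225 [133 126 109 109 105  85  74  74  86 116 136 137] [ 0.50253053 -0.19127132  0.23966058]
226 [127 128 129 129 128 131 129 129 131 131 130 131] [ 0.52882744 -0.21447999  0.00472459]
227 [124 122 124 122 123 123 123 123 124 124 122 120] [ 0.52489422 -0.21406159  0.0086359 ]
post [ 0.74814303 -0.21311419  0.41587403]
headtop along -0.038781370555505366 across -0.009271413922989745
headsc along -0.03807787192582069 across -0.007907332989517101
post along 0.14860137425806952 across 0.01975456206765446
o [ 0.59784542 -0.21682693]
```

The stand's yaw is -6.0°, stud_mid is near (0.548,-0.212), and the stud is near (0.560,-0.213), about 12 mm towards the post. The light is at (0.552,0.181) with yaw 25.2°. The sizes and heights agree with those given, so I'll turn first and then measure the move to the grip.

```bash
python3 -m creep '{"rows":[[0, 0, 0, -7, 0.05], [0, 0, 0, -7, 0.05], [0, 0, 0, -7, 0.05], [0, 0, 0, -7, 0.05], [0, 0, 0, -7, 0.05], [0, 0, 0, -7.2, 0.05], [0, 0, 0, 0, 0.05], [0, 0, 0, 0, 0.05]]}' 40
cat >> h.py <<'E'
def go(P,yaw_y=None):
    from rig import observe
    s=observe();R=s["tool_rot"];d=R.T@(np.array(P)-s["position"])
    y=np.degrees(np.arctan2(R[1,1],R[0,1]))
    print("t",round(s["time_s"],2),"pos",s["position"].round(4),"tool d",d.round(4),"yang",y.round(2),"turn",None if yaw_y is None else round(y-yaw_y,2),"F",s["ft_force"].round(2),"tilt",R[:2,2].round(4),"w",s["grip_width"],"q",s["q"].round(0))
E
python3 -c "
from h import *
go([.552,.181,.23],115.2)"
```

```text
time_s: 0.9
position: [0.1619, 0.5255, 0.2531]
tool_rot: [[-0.907, -0.421, -0.0], [-0.421, 0.907, -0.0], [0.0, -0.0, -1.0]]
ft_force: [-1.0, -0.0, 0.3]
grip_width: 0.05
gripper_force: 0.0
t 0.9 pos [0.1619 0.5255 0.2531] tool d [-0.2089 -0.4767  0.0231] yang 114.89 turn -0.31 F [-1.   -0.02  0.33] tilt [-0.0003 -0.0004] w 0.05001032178054615 q [ 61.  22.  74.   0.  84. -54.]
```

```bash
python3 -m creep '{"rows":[[0, 0, -0.025, 0, 0.05], [0, 0, -0.025, 0, 0.05], [-0.016, -0.036, 0, 0, 0.05], [-0.016, -0.036, 0, 0, 0.05], [-0.016, -0.036, 0, 0, 0.05], [-0.016, -0.036, 0, 0, 0.05], [-0.016, -0.036, 0, 0, 0.05], [-0.016, -0.036, 0, 0, 0.05], [-0.016, -0.036, 0, 0, 0.05], [-0.016, -0.036, 0, 0, 0.05]]}'
python3 -m creep '{"rows":[[-0.016, -0.036, 0, 0, 0.05], [-0.016, -0.036, 0, 0, 0.05], [-0.016, -0.036, 0, 0, 0.05], [-0.016, -0.036, 0, 0, 0.05], [-0.016, -0.036, 0, 0, 0.05], [0, 0, 0, 0, 0.05], [0, 0, 0, 0, 0.05]]}'
python3 -c "
from h import *
go([.552,.181,.169],115.2)"
```

```text
time_s: 1.9
position: [0.4009, 0.3178, 0.3033]
tool_rot: [[-0.907, -0.421, -0.0], [-0.421, 0.907, 0.0], [0.0, 0.0, -1.0]]
ft_force: [0.2, 0.7, 0.3]
grip_width: 0.05
gripper_force: 0.0
time_s: 2.6
position: [0.5489, 0.1894, 0.3028]
tool_rot: [[-0.907, -0.421, -0.001], [-0.421, 0.907, 0.0], [0.001, 0.001, -1.0]]
ft_force: [0.4, 0.1, 0.0]
grip_width: 0.0503
gripper_force: 0.0
t 2.6 pos [0.5489 0.1894 0.3028] tool d [ 0.0006 -0.009   0.1338] yang 114.88 turn -0.32 F [0.36 0.14 0.04] tilt [-0.0011  0.0001] w 0.05025331675853585 q [   7.   23.   64.    0.   93. -108.]
```

```bash
python3 -m creep '{"rows":[[0, -0.009, 0.025, -0.3, 0.05], [0, 0, 0.03, 0, 0.05], [0, 0, 0.03, 0, 0.05], [0, 0, 0.03, 0, 0.05], [0, 0, 0.015, 0, 0.05], [0, 0, 0.003, 0, 0.05], [0, 0, 0, 0, 0.05], [0, 0, 0, 0, 0.05]]}'
python3 - <<'E'
from h import *
from rig import get_image
go([.552,.181,.169],115.2)
i=get_image("top");j=get_image("scene")
a=np.hstack([cv2.resize(i["pixels"][170:250,170:250],(400,400)),cv2.resize(j["pixels"][150:240,280:370],(400,400))])
cv2.imwrite("pics/g1.png",a[:,:,::-1])
E
```

```text
time_s: 3.4
position: [0.5527, 0.1822, 0.1716]
tool_rot: [[-0.903, -0.429, 0.002], [-0.429, 0.903, 0.0], [-0.002, -0.001, -1.0]]
ft_force: [-0.1, -0.5, 0.2]
grip_width: 0.0498
gripper_force: 0.0
t 3.4 pos [0.5527 0.1822 0.1716] tool d [ 0.0012 -0.0008  0.0026] yang 115.39 turn 0.19 F [-0.09 -0.53  0.2 ] tilt [0.0022 0.0003] w 0.04977293590697719 q [   7.   29.   77.    0.   74. -109.]
```

View pics/g1.png

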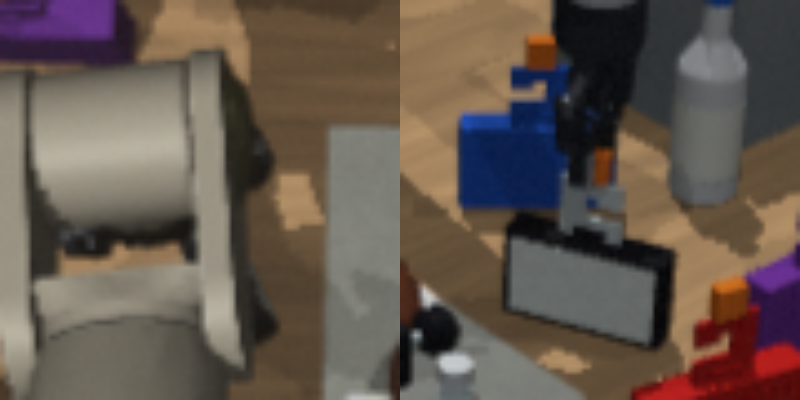

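The scene crop shows the fingers straddling the orange grip (upper right of the strap at (603,165)), and the slot opening to the right. I'll close on it.

```bash
python3 -m creep '{"rows":[[0, 0, 0.001, 0, 0.05], [0, 0, 0, 0, 0.02], [0, 0, 0, 0, 0.005], [0, 0, 0, 0, 0.005], [0, 0, 0, 0, 0.005], [0, 0, 0, 0, 0.005], [0, 0, 0, 0, 0.005]]}' 60
python3 -c "
from h import *
go([.552,.181,.169],115.2)"
python3 -m creep '{"rows":[[0, 0, -0.005, 0, 0.005], [0, 0, -0.01, 0, 0.005], [0, 0, -0.02, 0, 0.005], [0, 0, -0.02, 0, 0.005], [0, 0, 0, 0, 0.005], [0, 0, 0, 0, 0.005], [0, 0, 0, 0, 0.005]]}'
python3 -c "
from h import *
go([.552,.181,.169],115.2)"
```

```text
time_s: 4.2
position: [0.5527, 0.1817, 0.1695]
tool_rot: [[-0.904, -0.429, 0.001], [-0.429, 0.904, -0.0], [-0.001, -0.0, -1.0]]
ft_force: [0.8, -1.0, 2.3]
grip_width: 0.0153
gripper_force: 59.3
t 4.2 pos [0.5527 0.1817 0.1695] tool d [ 0.0009 -0.0003  0.0005] yang 115.37 turn 0.17 F [ 0.79 -0.97  2.32] tilt [ 0.0007 -0.0001] w 0.015261513835291781 q [   7.   29.   77.   -0.   74. -109.]
time_s: 4.9
position: [0.552, 0.1817, 0.2231]
tool_rot: [[-0.903, -0.429, -0.002], [-0.429, 0.903, -0.0], [0.002, 0.001, -1.0]]
ft_force: [-0.6, -0.1, -4.3]
grip_width: 0.0149
gripper_force: 58.8
t 4.9 pos [0.552  0.1817 0.2231] tool d [ 0.0001 -0.0007  0.0541] yang 115.38 turn 0.18 F [-0.56 -0.05 -4.33] tilt [-0.0024 -0.0002] w 0.014945490235501756 q [   7.   26.   72.    0.   82. -109.]
```

```bash
python3 -m creep '{"rows":[[0, 0, -0.02, 0, 0.005], [0, 0, -0.02, 6, 0.005], [0, 0, -0.02, 6, 0.005], [0, 0, -0.02, 6, 0.005], [0, 0, 0, 6, 0.005], [0, 0, 0, 6, 0.005], [0, 0, 0, 1.4, 0.005], [0, 0, 0, 0, 0.005], [0, 0, 0, 0, 0.005]]}'
python3 -c "
from h import *
go([.4387,-.2,.303],83.97)"
```

```text
time_s: 5.8
position: [0.5524, 0.1818, 0.3038]
tool_rot: [[-0.995, 0.103, -0.001], [0.103, 0.995, -0.0], [0.001, -0.0, -1.0]]
ft_force: [-0.7, -0.8, -4.1]
grip_width: 0.0153
gripper_force: 59.0
t 5.8 pos [0.5524 0.1818 0.3038] tool d [ 0.0738 -0.3914  0.001 ] yang 84.1 turn 0.13 F [-0.74 -0.78 -4.06] tilt [-0.001  -0.0001] w 0.015297280043952427 q [  7.  23.  63.   0.  93. -78.]
```

```bash
python3 -m creep '{"rows":[[0.004, -0.015, 0, 0, 0.005], [0.007, -0.04, 0, 0, 0.005], [0.007, -0.04, 0, 0, 0.005], [0.007, -0.04, 0, 0, 0.005], [0.007, -0.04, 0, 0, 0.005], [0.007, -0.04, 0, 0, 0.005], [0.007, -0.04, 0, 0, 0.005], [0.007, -0.04, 0, 0, 0.005], [0.007, -0.04, 0, 0, 0.005], [0.007, -0.03, 0, 0, 0.005]]}'
python3 -m creep '{"rows":[[0.005, -0.016, 0, 0, 0.005], [0.002, -0.01, 0, 0.1, 0.005], [0, 0, 0, 0, 0.005], [0, 0, 0, 0, 0.005], [0, 0, 0, 0, 0.005]]}'
python3 -c "
from h import *
go([.4387,-.2,.303],83.97)"
```

```text
time_s: 6.8
position: [0.4462, -0.1765, 0.3044]
tool_rot: [[-0.994, 0.105, -0.0], [0.105, 0.994, -0.001], [0.0, -0.001, -1.0]]
ft_force: [0.7, 0.1, -4.1]
grip_width: 0.0151
gripper_force: 59.5
time_s: 7.3
position: [0.4381, -0.1985, 0.3044]
tool_rot: [[-0.994, 0.105, 0.0], [0.105, 0.994, 0.0], [-0.0, 0.0, -1.0]]
ft_force: [0.8, 0.7, -3.2]
grip_width: 0.0149
gripper_force: 59.6
t 7.3 pos [ 0.4381 -0.1985  0.3044] tool d [-0.0008 -0.0015  0.0014] yang 83.96 turn -0.01 F [ 0.83  0.71 -3.18] tilt [0.0001 0.0002] w 0.014937652708682792 q [ -39.   13.   79.    0.   88. -122.]
```

```bash
cat > look.py <<'E'
import sys
from h import *
from rig import get_image,observe
name=sys.argv[1]
s=observe();p=s["position"];R=s["tool_rot"]
ex,ey=-R[:,0],R[:,1]
O=p-np.array([0,0,.1695])
P=lambda x,y,z:O+x*ex+y*ey+np.array([0,0,z])
out=[]
for n,r in(("top",(160,250,285,405)),("scene",(150,240,190,310))):
    i=get_image(n);np.savez(f"{n}1.npz",**i);a,b,c,d=r;k=6.6
    im=cv2.resize(i["pixels"][a:b,c:d],None,fx=k,fy=k,interpolation=cv2.INTER_CUBIC)[:,:,::-1].copy()
    def dot(X,col):
        u=(proj(X,i)[0]-[c,a]+.5)*k;cv2.circle(im,(int(u[0]),int(u[1])),2,col,-1)
    for y in(-2.5,2.5):
        for x,z in((28,146),(-28,146),(28,123),(28,110),(-5.5,110),(28,91),(-5.5,131),(5.5,131)): dot(P(x/1e3,y/1e3,z/1e3),(0,0,255))
    for x in(-75,75):
        for y in(-17,17): dot(P(x/1e3,y/1e3,.09),(255,0,255))
    out.append(im[:,:800])
cv2.imwrite(name,cv2.resize(np.vstack(out),None,fx=.5,fy=.5) if len(sys.argv)>2 else cv2.resize(np.vstack(out)[:,:],(396*1,594)))
E
sed -i '$d' look.py; echo 'cv2.imwrite(name,np.vstack([o[:300,:] if 0 else cv2.resize(o,(400,300)) for o in out]) if 0 else np.hstack([cv2.resize(o,(400,300)) for o in out]))' >> look.py
sed -i 's/k=6.6/k=6.6/' look.py; sed -i '$d' look.py; echo 'cv2.imwrite(name,cv2.resize(np.vstack(out),None,fx=.505,fy=.505,interpolation=cv2.INTER_AREA))' >> look.py
python3 look.py pics/l1.png
```

```text
(no output)
```

View pics/l1.png

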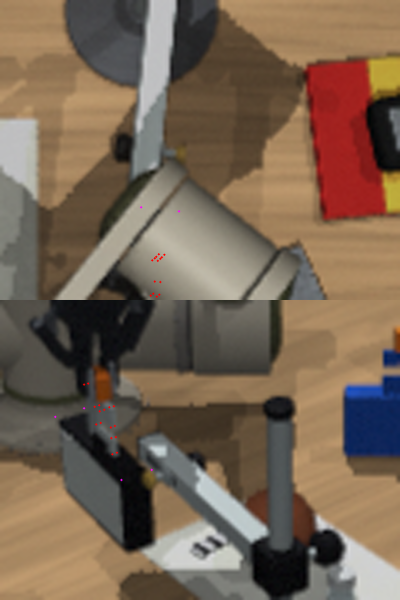

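The top view is blocked by the wrist. In the scene view the strap is at (97,425) and the brass head at (148,478) of the crop. My projected marks sit slightly off, so I'll zoom in.

```bash
cat > zoom.py <<'E'
import sys
from h import *
from rig import observe,get_image
i=get_image("scene");np.savez("scene1.npz",**i)
s=observe();p=s["position"];R=s["tool_rot"];ex,ey=-R[:,0],R[:,1]
P=lambda x,y,z:p+np.array([0,0,-.1695])+(x*ex+y*ey+np.array([0,0,z]))*1.
c,a,k=int(sys.argv[2]),int(sys.argv[3]),10
im=cv2.resize(i["pixels"][a:a+60,c:c+80],None,fx=k,fy=k,interpolation=cv2.INTER_CUBIC)[:,:,::-1].copy()
def poly(L,col):
    u=((proj(np.array(L),i)-[c,a]+.5)*k).astype(int);cv2.polylines(im,[u.reshape(-1,1,2)],True,col,1)
m=1e-3
poly([P(x*m,-.0025,z*m)for x,z in((28,90),(28,110),(-5.5,110),(-5.5,131),(5.5,131),(5.5,123),(28,123),(28,146),(-28,146),(-28,90))],(0,0,255))
poly([P(x*m,-.017,z*m)for x,z in((75,0),(75,90),(-75,90),(-75,0))],(255,0,255))
poly([P(x*m,-.008,z*m)for x,z in((14,146),(14,176),(-14,176),(-14,146))],(0,255,0))
cv2.imwrite(sys.argv[1],im)
E
python3 zoom.py pics/z1.png 195 165
```

```text
(no output)
```

View pics/z1.png

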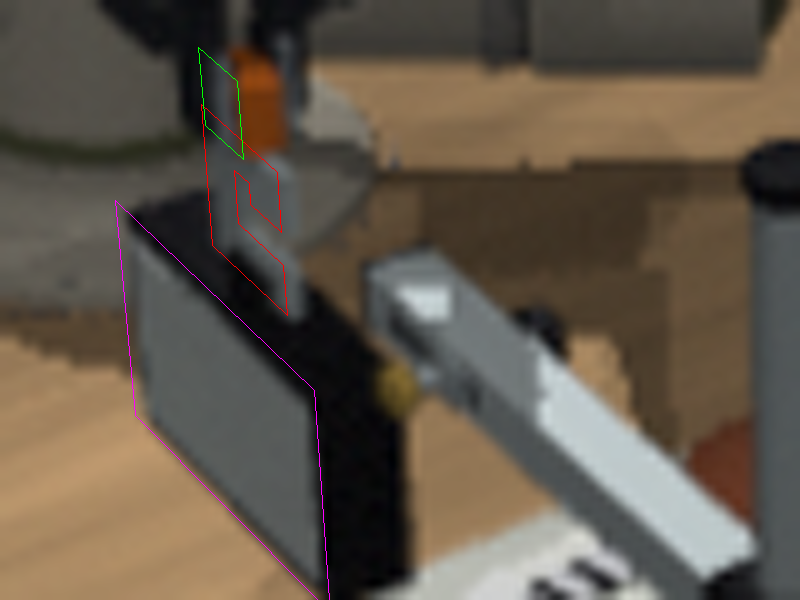

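The offset is about 1 px right and 1 px down. I'll check whether that comes from the camera or from a shift in the grip, using the unoccluded start picture.

Run:
```python
from h import *
import itertools
def mask(i,r,f):
    h=cv2.cvtColor(i["pixels"],cv2.COLOR_RGB2HSV).astype(int);a,b,c,d=r;m=f(h[a:b,c:d]);v,u=np.nonzero(m);return np.c_[u+c,v+a]
org=lambda x:(x[...,0]<18)&(x[...,1]>170)&(x[...,2]>80)
def hull(L,i):
    u=proj(np.array(L),i);h=cv2.convexHull(u.astype(np.float32));M=cv2.moments(h);b=h[:,0]
    return np.array([M["m10"]/M["m00"],M["m01"]/M["m00"]]).round(2),b.min(0).round(1),b.max(0).round(1),round(M["m00"],1)
def box(O,yaw,x,y,z):
    e=np.array([np.cos(yaw),np.sin(yaw),0]);n=np.array([-e[1],e[0],0])
    return [np.array(O)+a*e+b*n+[0,0,c] for a,b,c in itertools.product(x,y,z)]
s0=dict(np.load("scene0.npz"));t0=dict(np.load("top0.npz"))
for O in([.552,.181,0],[.5527,.1817,0]):
  for i,r,n in((s0,(178,200,310,335),"scene"),(t0,(190,215,195,220),"top")):
    m=mask(i,r,org);print(n,"seen",len(m),m.mean(0).round(2),m.min(0),m.max(0),"pred",*hull(box(O,np.radians(25.3),(-.014,.014),(-.008,.008),(.146,.176)),i))
# stud-side static check: arm hull + post top in both
O=np.array([.548,-.2116,0]);yaw=np.radians(-6.03)
for i,n in((s0,"scene"),(t0,"top")):
    h=cv2.cvtColor(i["pixels"],cv2.COLOR_RGB2HSV)
    print(n,"arm free end pred px",proj(box(O,yaw,(-.048,),(.008,.033),(.237,.263)),i).round(1).tolist(),"head",proj(box(O,yaw,(.012,),(-.005,-.008),(.25,)),i).round(1).tolist())
```

```text
scene seen 51 [322.98 186.71] [320 183] [326 190] pred [322.31 186.3 ] [317.9 181.1] [326.7 191.5] 73.8
top seen 45 [205.91 210.67] [202 207] [209 214] pred [206.69 211.79] [201.9 206. ] [211.5 217.6] 59.5
scene seen 51 [322.98 186.71] [320 183] [326 190] pred [322.57 186.32] [318.2 181.1] [327.  191.5] 73.8
top seen 45 [205.91 210.67] [202 207] [209 214] pred [206.47 211.57] [201.7 205.8] [211.3 217.3] 59.6
scene arm free end pred px [[230.3, 196.7], [229.9, 190.0], [236.9, 194.6], [236.5, 188.0]] head [[235.3, 202.5], [234.5, 202.8]]
top arm free end pred px [[330.4, 225.6], [331.3, 224.5], [322.0, 224.7], [322.8, 223.6]] head [[337.1, 205.6], [338.1, 205.7]]
```

```bash
python3 -m creep '{"rows":[[0, -0.0015, 0.0014, 0, 0.005], [-0.01, 0, 0, 0, 0.005], [-0.014, 0, 0, 0, 0.005], [-0.014, 0, 0, 0, 0.005], [-0.014, 0, 0, 0, 0.005], [-0.01, 0, 0, 0, 0.005], [-0.006, 0, 0, 0, 0.005], [0, 0, 0, 0, 0.005], [0, 0, 0, 0, 0.005], [0, 0, 0, 0, 0.005]]}'
cat >> h.py <<'E'
def st():
    from rig import observe
    s=observe();yaw=np.radians(-6.03);ex=np.array([np.cos(yaw),np.sin(yaw)]);ey=np.array([-ex[1],ex[0]])
    r=s["position"][:2]-[.548,-.2116];F=s["ft_force"]
    print("t",round(s["time_s"],2),"tcp in stand x %.1f y %.1f zlight %.1f mm"%(r@ex*1e3,r@ey*1e3,s["position"][2]*1e3-169.5-250),"F along %.1f across %.1f up %.1f"%(F[:2]@ex,F[:2]@ey,F[2]),"T",s["wrist_torque"].round(2),"yang",np.degrees(np.arctan2(s["tool_rot"][1,1],s["tool_rot"][0,1])).round(2),"w",round(s["grip_width"],4))
E
python3 -c "
from h import *
st()"; python3 zoom.py pics/z2.png 200 165
```

```text
time_s: 8.45
position: [0.505, -0.208, 0.303]
tool_rot: [[-0.994, 0.107, -0.0], [0.107, 0.994, -0.0], [0.0, -0.0, -1.0]]
ft_force: [0.2, 0.6, -4.0]
grip_width: 0.0149
gripper_force: 59.6
t 8.45 tcp in stand x -43.2 y -1.0 zlight -116.5 mm F along 0.2 across 0.6 up -4.0 T [-0.05  0.01 -0.01] yang 83.87 w 0.0149
```

View pics/z2.png

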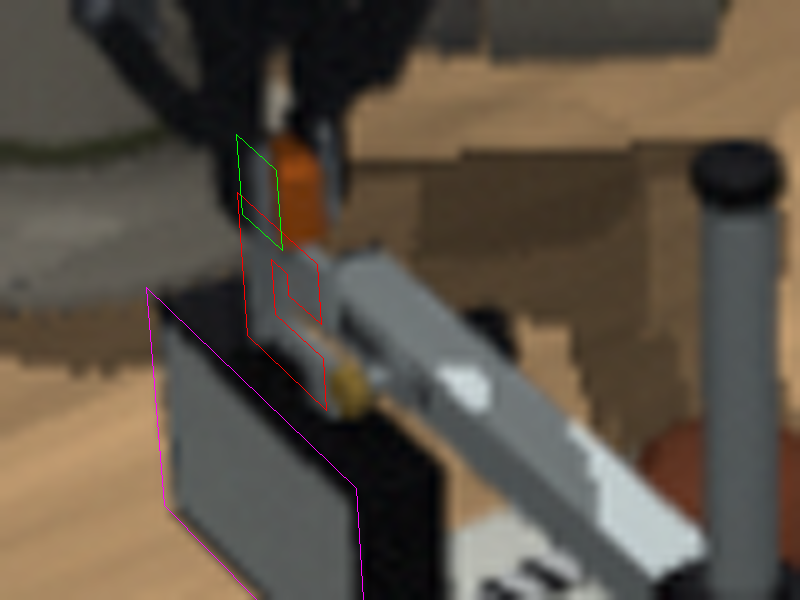

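The crop shows the strap's mouth edge at about (333,345) and the brass head at (350,388), with the pin behind it at about (378,380). The strap plane is heading for the gap, about 25 mm short of it. I'll centre y and creep on.

```bash
python3 -m creep '{"rows":[[-0.004, 0.001, 0, -0.1, 0.005], [-0.004, 0, 0, 0, 0.005], [-0.002, 0, 0, 0, 0.005], [0, 0, 0, 0, 0.005]]}' >/dev/null; python3 -c "
from h import *
st()"
python3 -m creep '{"rows":[[-0.001, 0, 0, 0, 0.005], [-0.001, 0, 0, 0, 0.005], [-0.001, 0, 0, 0, 0.005], [-0.001, 0, 0, 0, 0.005], [0, 0, 0, 0, 0.005]]}' >/dev/null; python3 -c "
from h import *
st()"
python3 -m creep '{"rows":[[-0.001, 0, 0, 0, 0.005], [-0.001, 0, 0, 0, 0.005], [-0.001, 0, 0, 0, 0.005], [0, 0, 0, 0, 0.005]]}' >/dev/null; python3 -c "
from h import *
st()"
```

```text
t 8.9 tcp in stand x -32.5 y 0.0 zlight -116.7 mm F along 0.2 across -0.7 up -3.3 T [-0.02  0.02 -0.01] yang 83.99 w 0.0154
t 9.4 tcp in stand x -28.7 y 0.0 zlight -116.6 mm F along -0.5 across 0.8 up -4.0 T [-0.    0.02  0.01] yang 83.98 w 0.0149
t 9.8 tcp in stand x -25.7 y 0.0 zlight -116.6 mm F along -0.0 across -0.4 up -3.6 T [ 0.01 -0.03 -0.04] yang 83.98 w 0.0152
```

```bash
for k in 1; do python3 -m creep '{"rows":[[-0.001, 0, 0, 0, 0.005], [-0.001, 0, 0, 0, 0.005], [-0.001, 0, 0, 0, 0.005], [0, 0, 0, 0, 0.005]]}' >/dev/null; python3 -c "
from h import *
st()";done
python3 -m creep '{"rows":[[-0.001, 0, 0, 0, 0.005], [-0.001, 0, 0, 0, 0.005], [-0.001, 0, 0, 0, 0.005], [0, 0, 0, 0, 0.005]]}' >/dev/null; python3 -c "
from h import *
st()"
```

```text
t 10.2 tcp in stand x -22.7 y 0.0 zlight -116.6 mm F along 0.5 across -0.3 up -4.1 T [ 0.05 -0.02  0.02] yang 83.98 w 0.0152
t 10.6 tcp in stand x -19.7 y 0.0 zlight -116.6 mm F along 0.1 across -0.1 up -3.6 T [-0.03 -0.02 -0.06] yang 83.98 w 0.0149
```

```bash
python3 -m creep '{"rows":[[-0.001, 0, 0, 0, 0.005], [-0.001, 0, 0, 0, 0.005], [-0.001, 0, 0, 0, 0.005], [-0.001, 0, 0, 0, 0.005], [-0.001, 0, 0, 0, 0.005], [0, 0, 0, 0, 0.005]]}' >/dev/null; python3 -c "
from h import *
st()"
python3 -m creep '{"rows":[[-0.001, 0, 0, 0, 0.005], [-0.001, 0, 0, 0, 0.005], [-0.001, 0, 0, 0, 0.005], [-0.001, 0, 0, 0, 0.005], [-0.001, 0, 0, 0, 0.005], [0, 0, 0, 0, 0.005]]}' >/dev/null; python3 -c "
from h import *
st()"
```

```text
t 11.2 tcp in stand x -14.7 y 0.0 zlight -116.6 mm F along 0.2 across 0.5 up -4.3 T [ 0.    0.01 -0.04] yang 83.98 w 0.015
t 11.8 tcp in stand x -9.7 y 0.0 zlight -116.6 mm F along 0.2 across -0.5 up -3.8 T [0.03 0.01 0.  ] yang 83.98 w 0.0152
```

```bash
python3 zoom.py pics/z3.png 205 170
```

```text
(no output)
```

View pics/z3.png

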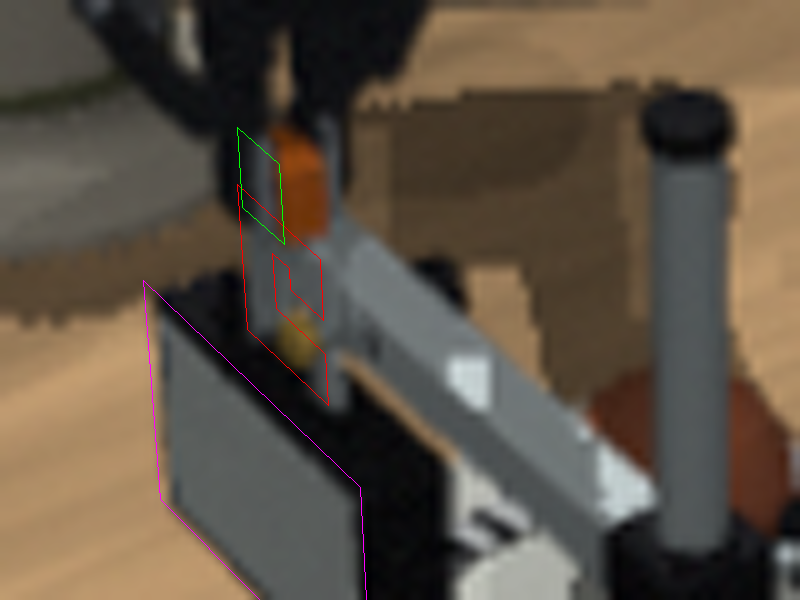

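The head at (298,340) is now in front of the strap, so the strap is in the gap without contact. I'll continue to the closed end.

```bash
python3 -m creep '{"rows":[[-0.001, 0, 0, 0, 0.005], [-0.001, 0, 0, 0, 0.005], [-0.001, 0, 0, 0, 0.005], [-0.001, 0, 0, 0, 0.005], [-0.001, 0, 0, 0, 0.005], [-0.001, 0, 0, 0, 0.005], [-0.001, 0, 0, 0, 0.005], [0, 0, 0, 0, 0.005]]}' >/dev/null; python3 -c "
from h import *
st()"
python3 -m creep '{"rows":[[-0.001, 0, 0, 0, 0.005], [-0.001, 0, 0, 0, 0.005], [-0.001, 0, 0, 0, 0.005], [0, 0, 0, 0, 0.005]]}' >/dev/null; python3 -c "
from h import *
st()"
```

```text
t 12.65 tcp in stand x -2.7 y 0.0 zlight -116.6 mm F along -0.1 across 0.1 up -3.1 T [ 0.01 -0.03  0.04] yang 83.98 w 0.0151
t 13.05 tcp in stand x 0.3 y 0.0 zlight -116.6 mm F along -0.2 across -0.2 up -3.4 T [ 0.01 -0.02 -0.01] yang 83.98 w 0.0157
```

```bash
python3 -m creep '{"rows":[[-0.001, 0, 0, 0, 0.005], [-0.001, 0, 0, 0, 0.005], [0, 0, 0, 0, 0.005]]}' >/dev/null; python3 -c "
from h import *
st()"
python3 -m creep '{"rows":[[-0.001, 0, 0, 0, 0.005], [-0.001, 0, 0, 0, 0.005], [0, 0, 0, 0, 0.005]]}' >/dev/null; python3 -c "
from h import *
st()"
```

```text
t 13.35 tcp in stand x 2.3 y 0.0 zlight -116.6 mm F along 0.1 across 0.2 up -3.2 T [ 0.02  0.01 -0.01] yang 83.98 w 0.0149
t 13.65 tcp in stand x 4.3 y 0.0 zlight -116.6 mm F along -1.3 across -0.2 up -4.5 T [-0.01  0.02  0.02] yang 83.98 w 0.0148
```

```bash
python3 -m creep '{"rows":[[-0.0005, 0, 0, 0, 0.005], [0, 0, 0, 0, 0.005]]}' >/dev/null; python3 -c "
from h import *
st()"
python3 -m creep '{"rows":[[-0.0005, 0, 0, 0, 0.005], [0, 0, 0, 0, 0.005]]}' >/dev/null; python3 -c "
from h import *
st()"
```

```text
t 13.85 tcp in stand x 4.7 y 0.0 zlight -116.6 mm F along -0.8 across -0.7 up -4.4 T [0.03 0.03 0.02] yang 83.98 w 0.0149
t 14.05 tcp in stand x 5.2 y 0.0 zlight -116.6 mm F along -0.2 across 0.6 up -3.3 T [ 0.01  0.01 -0.03] yang 83.98 w 0.0153
```

Just noise; no contact yet.

```bash
python3 -m creep '{"rows":[[-0.0007, 0, 0, 0, 0.005], [-0.0007, 0, 0, 0, 0.005], [0, 0, 0, 0, 0.005]]}' >/dev/null; python3 -c "
from h import *
st()"
python3 -m creep '{"rows":[[-0.0007, 0, 0, 0, 0.005], [-0.0007, 0, 0, 0, 0.005], [0, 0, 0, 0, 0.005]]}' >/dev/null; python3 -c "
from h import *
st()"
```

```text
t 14.35 tcp in stand x 6.7 y 0.0 zlight -116.6 mm F along -0.1 across -0.1 up -3.3 T [-0.    0.04 -0.01] yang 83.98 w 0.0147
t 14.65 tcp in stand x 8.1 y 0.0 zlight -116.6 mm F along -0.4 across -0.5 up -3.4 T [ 0.02  0.06 -0.02] yang 83.98 w 0.0149
```

```bash
python3 -m creep '{"rows":[[-0.0007, 0, 0, 0, 0.005], [-0.0007, 0, 0, 0, 0.005], [0, 0, 0, 0, 0.005]]}' >/dev/null; python3 -c "
from h import *
st()"
```

```text
t 14.95 tcp in stand x 9.5 y 0.0 zlight -116.6 mm F along 0.1 across -0.4 up -3.6 T [-0.01  0.01 -0.02] yang 83.98 w 0.0155
```

```bash
python3 -m creep '{"rows":[[-0.0007, 0, 0, 0, 0.005], [-0.0007, 0, 0, 0, 0.005], [0, 0, 0, 0, 0.005]]}' >/dev/null; python3 -c "
from h import *
st()"
```

```text
t 15.25 tcp in stand x 10.9 y 0.0 zlight -116.6 mm F along 0.2 across -0.1 up -3.4 T [-0.02 -0.02 -0.01] yang 83.98 w 0.0149
```

```bash
python3 -m creep '{"rows":[[-0.0007, 0, 0, 0, 0.005], [-0.0007, 0, 0, 0, 0.005], [0, 0, 0, 0, 0.005]]}' >/dev/null; python3 -c "
from h import *
st()"
```

```text
t 15.55 tcp in stand x 12.3 y 0.0 zlight -116.6 mm F along 0.0 across -0.5 up -4.0 T [ 0.04  0.01 -0.01] yang 83.98 w 0.0151
```

```bash
python3 -m creep '{"rows":[[-0.0007, 0, 0, 0, 0.005], [-0.0007, 0, 0, 0, 0.005], [0, 0, 0, 0, 0.005]]}' >/dev/null; python3 -c "
from h import *
st()"
```

```text
t 15.85 tcp in stand x 13.1 y 0.0 zlight -116.7 mm F along -4.6 across 0.6 up -2.8 T [ 0.06  0.89 -0.05] yang 83.97 w 0.0151
```

The closed end is felt at x≈12.7 (4.6 N). I'll back off 2.5 mm of command to centre the stud under the notch, then lower.

```bash
python3 -m creep '{"rows":[[0.0015, 0, 0, 0, 0.005], [0.001, 0, 0, 0, 0.005], [0, 0, 0, 0, 0.005], [0, 0, 0, 0, 0.005]]}' >/dev/null; python3 -c "
from h import *
st()"
python3 -m creep '{"rows":[[0, 0, 0.001, 0, 0.005], [0, 0, 0.001, 0, 0.005], [0, 0, 0.001, 0, 0.005], [0, 0, 0, 0, 0.005]]}' >/dev/null; python3 -c "
from h import *
st()"
```

```text
t 16.25 tcp in stand x 11.2 y 0.0 zlight -116.5 mm F along 0.4 across -0.4 up -3.8 T [0.01 0.04 0.04] yang 83.98 w 0.015
t 16.65 tcp in stand x 11.1 y 0.1 zlight -119.8 mm F along -0.3 across -0.0 up -4.0 T [-0.04 -0.02 -0.09] yang 83.98 w 0.0151
```

```bash
python3 -m creep '{"rows":[[0, 0, 0.001, 0, 0.005], [0, 0, 0.001, 0, 0.005], [0, 0, 0, 0, 0.005]]}' >/dev/null; python3 -c "
from h import *
st()"
```

```text
t 16.95 tcp in stand x 11.1 y 0.0 zlight -121.8 mm F along -0.4 across 0.5 up -3.7 T [0.   0.03 0.01] yang 83.98 w 0.015
```

```bash
python3 -m creep '{"rows":[[0, 0, 0.001, 0, 0.005], [0, 0, 0.001, 0, 0.005], [0, 0, 0, 0, 0.005]]}' >/dev/null; python3 -c "
from h import *
st()"
```

```text
t 17.25 tcp in stand x 11.1 y 0.0 zlight -123.7 mm F along -0.3 across -0.1 up -3.7 T [ 0.01 -0.02  0.  ] yang 83.98 w 0.0151
```

```bash
python3 -m creep '{"rows":[[0, 0, 0.0007, 0, 0.005], [0, 0, 0.0007, 0, 0.005], [0, 0, 0, 0, 0.005]]}' >/dev/null; python3 -c "
from h import *
st()"
```

```text
t 17.55 tcp in stand x 11.1 y 0.0 zlight -125.1 mm F along 0.9 across 0.5 up -3.6 T [0.02 0.02 0.01] yang 83.98 w 0.0148
```

```bash
python3 -m creep '{"rows":[[0, 0, 0.0007, 0, 0.005], [0, 0, 0, 0, 0.005]]}' >/dev/null; python3 -c "
from h import *
st()"
```

```text
t 17.75 tcp in stand x 11.1 y 0.0 zlight -125.8 mm F along -0.7 across 0.6 up -4.1 T [-0.02  0.03 -0.01] yang 83.98 w 0.0153
```

```bash
python3 -m creep '{"rows":[[0, 0, 0.0005, 0, 0.005], [0, 0, 0, 0, 0.005]]}' >/dev/null; python3 -c "
from h import *
st()"
```

```text
t 17.95 tcp in stand x 11.1 y 0.0 zlight -126.3 mm F along -0.6 across 0.4 up -3.8 T [0.   0.02 0.09] yang 83.98 w 0.015
```

```bash
python3 -m creep '{"rows":[[0, 0, 0.0005, 0, 0.005], [0, 0, 0, 0, 0.005]]}' >/dev/null; python3 -c "
from h import *
st()"
```

```text
t 18.15 tcp in stand x 11.1 y 0.0 zlight -126.8 mm F along -0.4 across -0.3 up -3.9 T [-0.02  0.04 -0.02] yang 83.98 w 0.0152
```

```bash
python3 -m creep '{"rows":[[0, 0, 0.0004, 0, 0.005], [0, 0, 0, 0, 0.005]]}' >/dev/null; python3 -c "
from h import *
st()"
```

```text
t 18.35 tcp in stand x 11.1 y 0.0 zlight -127.0 mm F along 0.0 across 0.3 up -3.2 T [ 0.01  0.05 -0.05] yang 83.98 w 0.0151
```

```bash
python3 -m creep '{"rows":[[0, 0, 0.0004, 0, 0.005], [0, 0, 0, 0, 0.005]]}' >/dev/null; python3 -c "
from h import *
st()"
```

```text
t 18.55 tcp in stand x 11.1 y 0.0 zlight -127.2 mm F along -0.6 across -0.6 up -1.3 T [0.05 0.11 0.01] yang 83.98 w 0.0153
```

```bash
python3 -m creep '{"rows":[[0, 0, 0.0003, 0, 0.005], [0, 0, 0, 0, 0.005], [0, 0, 0, 0, 0.005]]}' >/dev/null; python3 -c "
from h import *
st()"
```

```text
t 18.85 tcp in stand x 11.1 y 0.0 zlight -127.4 mm F along -0.2 across 0.7 up 1.9 T [0.1  0.16 0.02] yang 83.98 w 0.0148
```

```bash
python3 -m creep '{"rows":[[0, 0, -0.0001, 0, 0.005], [0, 0, 0, 0, 0.005]]}' 20 >/dev/null
python3 -m creep '{"rows":[[0, 0, 0, 0, 0.018], [0, 0, 0, 0, 0.022], [0, 0, 0, 0, 0.028], [0, 0, 0, 0, 0.034], [0, 0, 0, 0, 0.034], [0, 0, 0, 0, 0.034]]}' 20; python3 -c "
from h import *
st()"
```

```text
time_s: 19.65
position: [0.5591, -0.2127, 0.2918]
tool_rot: [[-0.994, 0.105, 0.0], [0.105, 0.994, -0.0], [-0.0, -0.0, -1.0]]
ft_force: [0.2, -0.8, 0.2]
grip_width: 0.034
gripper_force: 0.0
t 19.65 tcp in stand x 11.1 y 0.0 zlight -127.7 mm F along 0.2 across -0.8 up 0.2 T [-0.01  0.02  0.  ] yang 83.98 w 0.034
```

Released and free of force. I'll rise straight up and check.

```bash
python3 -m creep '{"rows":[[0, 0, -0.005, 0, 0.034], [0, 0, -0.01, 0, 0.034], [0, 0, -0.02, 0, 0.034], [0, 0, -0.025, 0, 0.034], [0, 0, -0.03, 0, 0.034], [0, 0, -0.03, 0, 0.034], [0, 0, 0, 0, 0.034], [0, 0, 0, 0, 0.034], [0, 0, 0, 0, 0.034], [0, 0, 0, 0, 0.034]]}' | head -2
python3 - <<'E'
from h import *
from rig import get_image
i=get_image("scene");cv2.imwrite("pics/f.png",cv2.resize(i["pixels"][150:258,190:334],None,fx=5.5,fy=5.5,interpolation=2)[:,:,::-1])
E
```

```text
time_s: 20.65
position: [0.5589, -0.2127, 0.4109]
```

View pics/f.png

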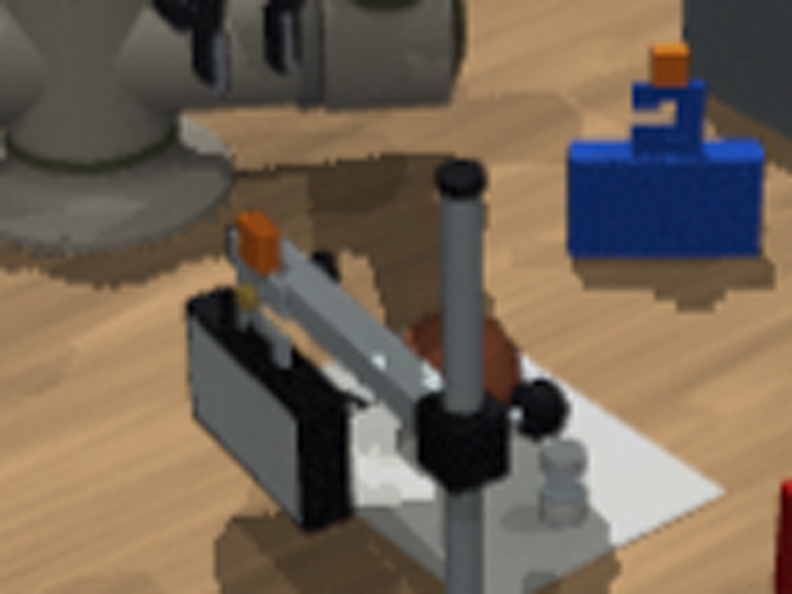

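The light hangs upright from the stud, with the grip at (258,242) and the brass head at (245,297) in front of the strap. The gripper is clear. I'll let it settle and hand in.

```bash
for k in 1 2 3; do python3 -m creep '{"rows":[[0, 0, 0, 0, 0.034], [0, 0, 0, 0, 0.034], [0, 0, 0, 0, 0.034], [0, 0, 0, 0, 0.034], [0, 0, 0, 0, 0.034], [0, 0, 0, 0, 0.034], [0, 0, 0, 0, 0.034], [0, 0, 0, 0, 0.034], [0, 0, 0, 0, 0.034], [0, 0, 0, 0, 0.034]]}' | head -1; done
python3 -c "
from rig import close_job;print(close_job())"
```

```text
time_s: 21.7
time_s: 22.7
time_s: 23.7
the job is handed in; nothing more can be done
None
```

The side light is hanging upright on the stud, released and with the gripper clear. I handed the job in at 23.7 s; the hand-in gave no verdict, and the highest force I read easing the strap on was about 5 N.

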